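# Hold a slide incubator's lid at its balance point

### The job

The gas strut that props the slide incubator's lid is off and a colleague is about to clip it back on: press the front latch paddle down through its whole stroke so that the lid pops free, take the lid by its bar handle and swing it up gently to its balance point, where its centre of gravity stands straight above the hinge. Finish holding it still there with a firm grip on the handle; do not let go. Do not throw or drop the lid or let it go over onto its back stop, and leave the strut, spanner and slide box where they lie.

Things in the scene. Friction and masses are not known exactly. Their poses are not given: they have to be found in the camera images.
- incubator: Bench-top slide incubator: white box fixed on the bench, 240 mm deep (x), 260 mm wide (y), chamber rim 105 mm high. Origin: centre of its underside, on the bench. x points from its front (sloping keypad fascia, latch) to its rear (hinge), y to the left of one who faces its front from the robot's side, z up. Turned up to 17 degrees either way.
- hinge (a point): Point on the lid's hinge axis at the middle of its width: 85 mm behind the incubator's origin (along its x) and 108 mm above the bench. The axis runs level along the incubator's y.
- lid_angle (a joint): Lid angle in rad: 0 shut (level), grows as its front edge rises up and back, 1.57 upright, 1.75 on the back stop. It balances at 1.38 (79 degrees, a little before upright): below that it falls shut, beyond it backwards; hinge friction is tiny (0.015 N m). Lid with handle: 0.6 to 0.86 kg. Once unlatched, damped sprung pins lift it to about 0.1 and it rests on them.
- lid: The white lid with its handle. Origin on the hinge axis, as point hinge; x points from its front edge to the hinge, z out of its top.
- lid_cog (a point): Common centre of gravity of lid and handle: 90 mm in front of the hinge axis and 18 mm above it when shut; it turns with the lid and stands straight above the hinge axis at the balance point. The lid is a white slab 157 mm deep, 250 mm wide, 26 mm thick; when shut its underside is level with the hinge axis and its front edge 163 mm in front of it.
- handle (a point): Steel bar handle on the lid: round bar 12 mm thick, 120 mm long along y, on posts 10 mm thick at 54 mm either side of its middle. This point: bar middle; lid shut: 135 mm in front of the hinge axis, 58 mm above it, 32 mm above the lid's top; 147 mm from the axis. At balance the bar is 31 mm behind the axis and 144 mm above it.
- latch_turn (a joint): Turn of the front latch in rad: 0 at rest, hooked over the lid's front edge; 0.22 fully pressed, on its stop. The lid comes free at about 0.12. A spring returns it: about 2 N at the paddle point starts it, 3.5 N holds it down (twice that nearer its pin). Its hook stands 32 mm behind the paddle point (22 mm when pressed), the handle above and behind: turn the hand's narrow side to them.
- paddle (a point): Point to press, on top of the black latch paddle (50 mm deep, 46 mm wide) at the middle of the front: 126 mm in front of the incubator's origin, 87 mm above the bench at rest. The paddle turns about a pin 40 mm behind and 10 mm below this point, which sinks 9 mm in the full stroke. 7 mm free either side to the fascia; the handle bar is 76 mm behind, its top 172 mm above the bench.
- strut: The gas strut taken off, lying on the bench beside the incubator: black tube and thin steel rod with a black socket block at each end, 170 mm long, 19 mm high. Origin: under its middle. To be left alone.
- slide_box: Blue slide box with clear lid, 102 by 87 by 36 mm, on the bench beside the incubator. Origin: centre of its underside. To be left alone.
- spanner: Steel spanner 150 mm long, 8 mm thick, lying on the bench beside the incubator. Origin: under its middle. To be left alone.

How it is judged:
On the way, in this order (a step that is already met when the one before it is completed fails the run):
1. the latch paddle is pressed down through its whole stroke (value of joint latch_turn above 0.19 rad), for 0.1 s.
2. the lid is swung up past 0.6 rad by the fingers (value of joint lid_angle above 0.6 rad and contact force between the fingers and lid above 1 N), for 0.1 s.
At the end, for the whole second after the job is handed in: The lid stands still (below 0.05 rad/s) at its balance point, 1.38 rad within 0.08 rad, with the fingers gripping its handle (over 8 N, grip point within 40 mm of the bar's middle); the latch has sprung back; strut, slide box and spanner are within 20 mm of where they lay (value of joint lid_angle between 1.3 and 1.46 rad and velocity of joint lid_angle between -0.05 and 0.05 rad/s and contact force between the fingers and lid above 8 N and distance between the grasp point and handle below 0.04 m and value of joint latch_turn below 0.05 rad and distance of each of strut, slide_box, spanner from where it was at the start of the episode below 0.02 m); the arm keeps its last pose, push and grip.
It fails at once if the lid goes over to its back stop (beyond 1.68 rad) (value of joint lid_angle above 1.68 rad).
It fails at once if the lid is thrown up or dropped (faster than 2.5 rad/s) (velocity of joint lid_angle above 2.5 rad/s or velocity of joint lid_angle below -2.5 rad/s).
It fails at once if the strut, slide box or spanner is shifted by more than 20 mm (distance of any of strut, slide_box, spanner from where it was at the start of the episode above 0.02 m).
It also fails if it takes over 48 s, if anything falls off the work surface, if the arm or the gripper's body presses on something with over 40 N, if the wrist force passes 120 N, or if a joint passes its speed limit or range.

### The arm

A 7-joint arm with a two-finger parallel gripper is mounted at the origin on the work surface. World frame = base frame: x ahead of the robot, y to its left, z up, the work surface at z = 0. Lengths are in m, angles in rad, forces in N, time in s.
With the tool pointing down it reaches from about 0.4 to 0.875 m from the base axis. Payload 19.3 kg.
Tool frame: the origin (TCP) lies midway between the tips of the shut fingers; the grasp point (between the pads) lies 19 mm behind it; z points along the fingers, y is the line along which they close (so a half turn about z gives the same grasp; the last joint's range is limited). The gripper opens to 85 mm and grips with 20 to 120 N. Pads are 22 mm wide; open, the fingers measure 114 mm over their backs; the gripper's body (76 mm by 85 mm) begins 54 mm behind the grasp point. The pads swing forward as they close: fully open they stand 13 mm farther back than shut.
Start: joints at [-1.356, 0.521, -0.036, 1.599, 0.021, 1.021, -0.113], TCP at [0.176, 0.6, 0.231] pointing down, gripper open.
Joint ranges: [-2.91, 2.91], [-0.3, 2.13], [-1.5, 1.42], [0.17, 2.43], [-1.26, 4.41], [0.16, 1.93], [-2.52, 2.52]. Speed limits (rad/s): [1.89, 1.89, 2.39, 2.39, 3.01, 3.01, 3.01].

### API

Orientations are given as [roll, pitch, yaw] about the fixed x, y, z axes, in that order (R = Rz(yaw) Ry(pitch) Rx(roll)).
In Python, from workcell import bot gives the robot as it stands.
- The arm moves only by the tool nudge_tcp, called by a JSON object that holds its "api" and its "payload", one argument or row to a line. Schema: {"type":"object","properties":{"plan":{"type":"array","items":{"type":"array","items":{"type":"array","items":{"type":"number"},"minItems":7,"maxItems":7},"minItems":1,"maxItems":5},"minItems":1,"maxItems":1},"clamp_n":{"type":"number"},"only":{"type":"string"},"quiet":{"type":"boolean"},"lines":{"type":"string"}},"required":["plan"],"additionalProperties":false}. plan is a list that holds a single list of rows (three levels of brackets), with 1 to 5 rows, each of 7 numbers: the finger opening in m, then dx, dy, dz in fractions of the full range, 1 being 0.2 m, then a rotation vector rx, ry, rz in fractions of the full range, 1 being pi rad; each row is the pose to reach, as a shift and turn from the pose commanded when the call began, along the tool's axes at that moment; what a row does not reach only later rows make up. A row lasts 1/8 s, in which the tool goes at most 0.0625 m and 0.188 rad, less where a joint would pass 70% of its speed; a pose out of reach is approached as far as the arm can. The fingers move at their own pace and stop on an object; clamp_n is the grip in N (left out, the last holds). Time passes only in rows, so rows that do not move let the fingers close. The tool returns the time, the measured TCP pose, the force, the opening and the grip force at its end. only (a regular expression) keeps the lines of the reply that match it, lines (a string "A,B") keeps lines A to B, and quiet returns only ok. Input that does not fit is refused with a message, and nothing moves.
- bot.observe(): the state, without advancing time (a new reading comes with each control period).
- bot.grab_frame(name): name is "scene" or "top" or "wrist"; returns the picture (480x640x3 uint8, blue, green, red); there is no depth.
- bot.calibration(name): a dict with "vfov" (degrees; the focal length in pixels is half the picture's height over the tangent of half this angle, whatever the lens; pixels are square), "cx", "cy" (the principal point, pixels), "dist_coeffs" ([k1, k2, p1, p2, k3] as OpenCV has them; the pictures are not rectified), "eye" and "attitude" of the camera in the world. Camera axes: x right, y down, z forward; pixel columns grow to the right and rows downward; lengths in m; the calibration is good to about 2 mm. A picture is of the moment at which its call begins: read the wrist's pose just before it. calibration takes no time and is no camera call; for the wrist camera it gives the pose at the moment of the call.
- bot.job_done(): hands the job in; it is judged then, once.
The state is a dict: "clock": time; "qpos": joint angles; "qd": joint speeds; "joint_efforts": joint torques, N m; "position": TCP position; "tool_rot": TCP orientation; "force": force on the tool from outside, world axes, zero at the start; "moment": the same for the moment, N m; "grip_width": finger opening in m; "finger_force": force on a finger pad.
Only numpy, scipy, OpenCV 4.12 (cv2) and the standard library are available. Lean on these libraries where they do the work, as an engineer would, in place of code of your own. Each camera call takes 0.05 s, during which the arm holds its last target. There are 200 camera calls.

## Working session

There is one attempt and no reset: what is moved stays moved. The work goes in short steps, Python scripts to look and compute and a tool call to move; the robot and the scene stay as the last step left them, time stands still between calls to the robot, and variables do not carry over. Pictures are saved under pics/ and viewed, at most 10 in all, crops included, and the job is handed in when it is done.

```bash
ls; mkdir -p pics
```

Run:
```python
from workcell import bot
import cv2
for n in("scene","top"):
    cv2.imwrite(f"pics/{n}0.png",bot.grab_frame(n)); print(n,bot.calibration(n))
print(bot.observe())
```

```text
pics
workcell.py
scene {'vfov': 56.28213443764663, 'cx': 329.83323717487895, 'cy': 238.4926647834993, 'dist_coeffs': array([-0.05267069,  0.        ,  0.        ,  0.        ,  0.        ]), 'eye': array([ 0.93698391, -0.45432471,  0.8915496 ]), 'attitude': array([-2.50060416,  0.01121321,  0.65049804])}
top {'vfov': 56.35962861428348, 'cx': 322.7572966748154, 'cy': 235.12777953938044, 'dist_coeffs': array([-0.0441559,  0.       ,  0.       ,  0.       ,  0.       ]), 'eye': array([ 0.44534425, -0.00393126,  0.95138168]), 'attitude': array([-2.98042683,  0.02453131, -1.58861258])}
{'clock': 0.1, 'qpos': array([-1.35618959,  0.52194619, -0.03632401,  1.59994003,  0.02120461,
        1.02113439, -0.11279239]), 'qd': array([-0.00024414, -0.00100259,  0.00014801, -0.00036597, -0.00074983,
       -0.00181234, -0.00181775]), 'joint_efforts': array([ 2.57496104e-03, -9.28487277e+01,  1.98342562e+00, -3.70531940e+01,
        1.81264943e-02,  5.43944698e-03,  5.75830813e-05]), 'position': array([0.17555737, 0.5995156 , 0.23079239]), 'tool_rot': array([-3.14055289e+00,  7.98009540e-05,  2.85678184e+00]), 'force': array([ 0.36146607, -0.19204374, -1.52459767]), 'moment': array([-0.0126675 , -0.05638837, -0.00852995]), 'finger_force': 0.0, 'grip_width': 0.08538806939118668}
```

View pics/scene0.png

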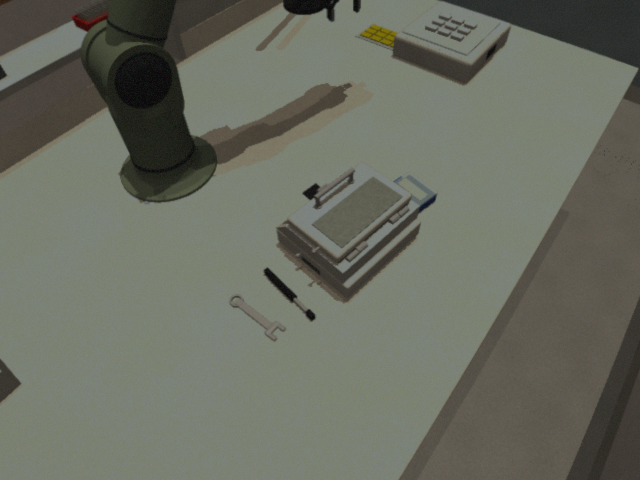

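View pics/top0.png

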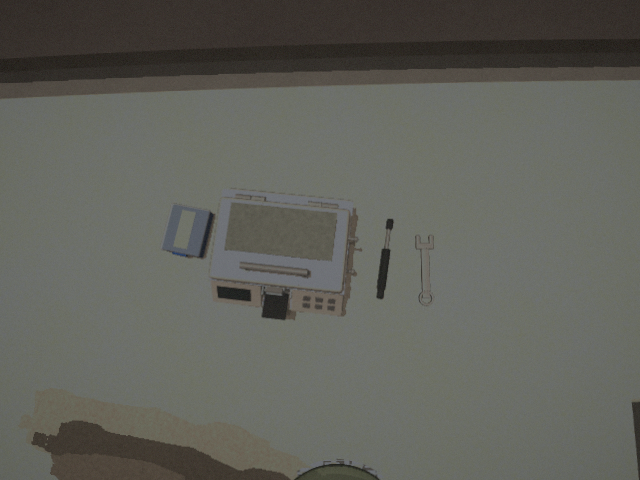

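The top view shows the incubator at about (280,255), with the bar at (275,269), the latch paddle at (276,305), the slide box on the left and the strut and spanner on the right. Next I'll enlarge it.

Create h.py:
```python
import numpy as np,cv2
from scipy.spatial.transform import Rotation as R
from workcell import bot
def cam(n):
    c=bot.calibration(n); f=240/np.tan(np.radians(c["vfov"])/2)
    return np.array([[f,0,c["cx"]],[0,f,c["cy"]],[0,0,1]]),np.array(c["dist_coeffs"]),np.array(c["eye"]),R.from_euler("xyz",c["attitude"]).as_matrix()
def proj(n,P,c=None):
    K,d,e,A=c or cam(n); return cv2.projectPoints((np.atleast_2d(P)-e)@A,np.zeros(3),np.zeros(3),K,d)[0][:,0]
def onz(n,uv,z,c=None):
    K,d,e,A=c or cam(n); p=cv2.undistortPoints(np.array([[uv]],float),K,d)[0,0]; r=A@np.array([p[0],p[1],1]); return e+r*(z-e[2])/r[2]
```

Run:
```python
import cv2
from h import *
t=cv2.imread("pics/top0.png")[180:330,200:360]; cv2.imwrite("pics/topc.png",cv2.resize(t,None,fx=4,fy=4,interpolation=cv2.INTER_CUBIC))
t=cv2.imread("pics/scene0.png")[155:305,270:450]; cv2.imwrite("pics/scenec.png",cv2.resize(t,None,fx=4,fy=4,interpolation=cv2.INTER_CUBIC))
```

```text
(no output)
```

View pics/topc.png

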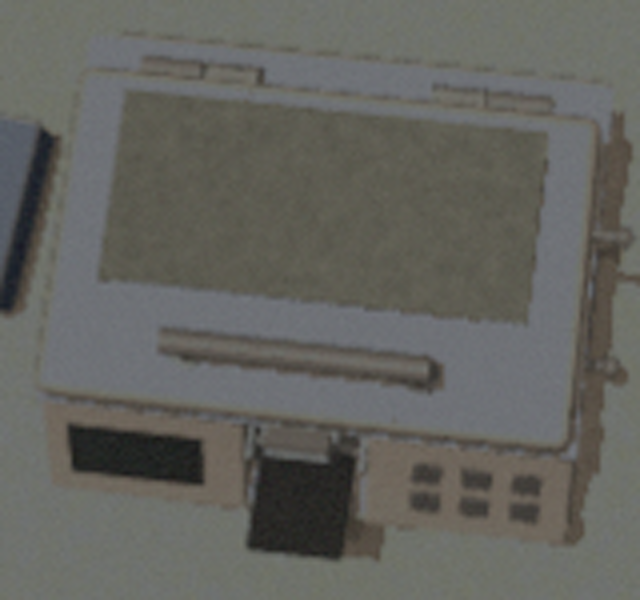

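View pics/scenec.png

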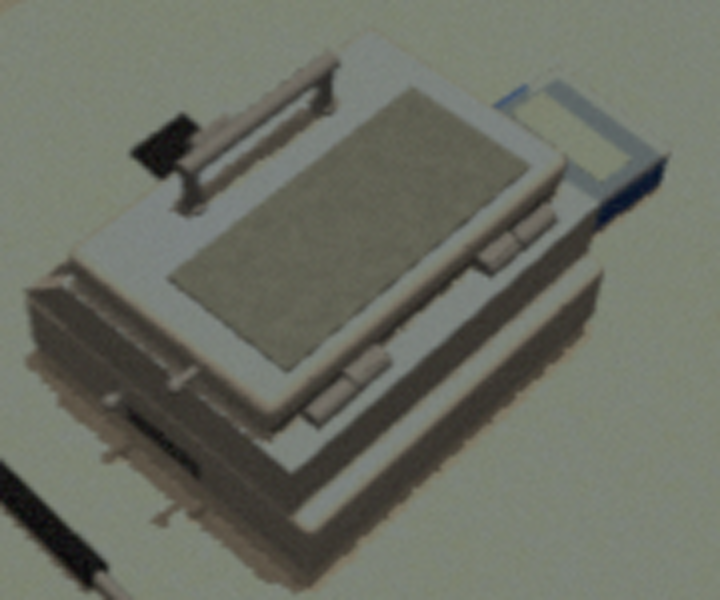

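Create fit.py:
```python
from h import *
from scipy.optimize import least_squares
T=[((38,392),(-78,125,132)),((572,446),(-78,-125,132)),((83,70),(79,125,134)),((600,118),(79,-125,134)),((160,342),(-50,60,166)),((438,372),(-50,-60,166))]
S=[((75,252),(-78,-125,134)),((275,405),(79,-125,134)),((565,160),(79,125,134)),((370,32),(-78,125,134)),((184,165),(-50,-60,166)),((337,60),(-50,60,166))]
def pr(L,off):
    return np.array([(np.array(a)+.5)/4-.5+off for a,_ in L]),np.array([b for _,b in L])/1000
D={"top":pr(T,(200,180)),"scene":pr(S,(270,155))}; C={n:cam(n) for n in D}
def world(p,P): return P@R.from_euler("z",p[2]).as_matrix().T+[p[0],p[1],0]
for use in (["top"],["scene"],["top","scene"]):
    f=lambda p:np.concatenate([(proj(n,world(p,D[n][1]),C[n])-D[n][0]).ravel() for n in use])
    r=least_squares(f,[.6,.05,0],loss="soft_l1"); print(use,r.x.round(4),np.degrees(r.x[2]).round(2)); print(f(r.x).reshape(-1,2).round(1).tolist())
p=r.x
for n,q in dict(paddle=(-.126,0,.087),handle=(-.05,0,.166),hinge=(.085,0,.108)).items(): print(n,world(p,np.array([q])).round(4))
print(onz("top",(np.array([295,555])+.5)/4-.5+[200,180],.087,C["top"]))
```

```bash
python3 fit.py
```

Create to.py:
```python
import sys
from h import *
# target x y z yaw [pitchdown tilt about incubator y]
a=list(map(float,sys.argv[1:])); s=bot.observe()
A=R.from_euler("xyz",s["tool_rot"]); B=R.from_euler("xyz",[np.pi,0,a[3]])
if len(a)>4: B=R.from_rotvec(a[4]*np.array([np.sin(.12),np.cos(.12),0]))*B
print("d",A.inv().apply(np.array(a[:3])-s["position"]).round(4),"rv",(A.inv()*B).as_rotvec().round(4),"F",s["force"].round(1),"q",s["qpos"].round(2),"t",round(s["clock"],2))
```

```bash
python3 to.py .441 .109 .19 3.0217
```

```text
d [-0.3926 -0.3961  0.0412] rv [-0.001  -0.     -0.1649] F [ 0.4 -0.2 -1.5] q [-1.36  0.52 -0.04  1.6   0.02  1.02 -0.11] t 0.1
```

Careful with the scale: shifts go in shares of 0.2 m and turns go in shares of pi rad. That gives: -0.2 m / 0.2 = -1, -0.16 m / 0.2 = -0.8, -0.165 rad / 3.1416 = -0.0525.

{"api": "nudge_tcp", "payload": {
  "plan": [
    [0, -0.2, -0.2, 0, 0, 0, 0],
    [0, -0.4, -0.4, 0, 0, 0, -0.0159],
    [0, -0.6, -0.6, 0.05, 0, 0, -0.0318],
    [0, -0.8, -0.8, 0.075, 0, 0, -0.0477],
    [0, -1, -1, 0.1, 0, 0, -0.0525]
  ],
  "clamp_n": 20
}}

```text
refused: plan: the value is too long (schema: maxItems 1). Nothing was moved.
```

I used the wrong layout. The manual says a list holding one list of rows, three levels of brackets; once more.

{"api": "nudge_tcp", "payload": {
  "plan": [
    [[0, -0.2, -0.2, 0, 0, 0, 0], [0, -0.4, -0.4, 0, 0, 0, -0.0159], [0, -0.6, -0.6, 0.05, 0, 0, -0.0318], [0, -0.8, -0.8, 0.075, 0, 0, -0.0477], [0, -1, -1, 0.1, 0, 0, -0.0525]]
  ],
  "clamp_n": 20
}}

```text
clock: 0.72
position: [0.312, 0.3499, 0.2111]
tool_rot: [-3.141, -0.0, 3.023]
force: [1.1, 1.1, 0.4]
grip_width: 0.0004
finger_force: 0.0
```

{"api": "nudge_tcp", "payload": {
  "plan": [
    [[0, -0.2, -0.2, 0, 0, 0, 0], [0, -0.4, -0.4, 0, 0, 0, 0], [0, -0.6, -0.6, 0, 0, 0, 0], [0, -0.8, -0.8, 0, 0, 0, 0], [0, -0.9, -0.9, 0, 0, 0, 0]]
  ]
}}

```text
clock: 1.35
position: [0.4698, 0.1487, 0.2112]
tool_rot: [-3.141, 0.0, 3.019]
force: [-1.3, 1.3, -0.4]
grip_width: 0.0001
finger_force: 0.0
```

```bash
python3 to.py .441 .109 .15 3.0217
```

```text
d [ 0.0237 -0.0429  0.0612] rv [-0.0007  0.0001 -0.0028] F [-1.3  1.3 -0.4] q [-0.49  0.34  0.08  1.97 -0.04  0.84  1.06] t 1.35
```

Converted, -0.043 m / 0.2 = -0.215, 0.024 m / 0.2 = 0.12.

{"api": "nudge_tcp", "payload": {
  "plan": [
    [[0, 0.12, -0.215, 0.05, 0, 0, 0], [0, 0.12, -0.215, 0.1, 0, 0, 0], [0, 0.12, -0.215, 0.1, 0, 0, 0]]
  ]
}}

```text
clock: 1.72
position: [0.4395, 0.1118, 0.1909]
tool_rot: [-3.141, -0.001, 3.022]
force: [-0.2, 0.9, 0.4]
grip_width: 0.0
finger_force: 0.0
```

Run:
```python
from h import *
C=cam("wrist"); im=bot.grab_frame("wrist")
s=bot.observe(); print(s["position"],s["tool_rot"],C[2],C[3].round(2).tolist())
p=[.5663,.0942,-.1199]
for q in [(-.126,0,.087),(-.14,.023,.087),(-.14,-.023,.087),(-.05,.06,.166),(-.05,-.06,.166)]:
    w=np.array(q)@R.from_euler("z",p[2]).as_matrix().T+[p[0],p[1],0]; u=proj("wrist",w,C)[0]; print(q,w.round(4),u.round(1))
    if 0<u[0]<640 and 0<u[1]<480: cv2.circle(im,tuple(int(v) for v in u),3,(0,0,255),1)
cv2.imwrite("pics/w1.png",im)
```

```text
[0.43980343 0.11218951 0.19128205] [ 3.14156331e+00 -1.74839749e-04  3.02241026e+00] [0.3712826  0.119987   0.33350005] [[0.12, 0.96, 0.27], [0.99, -0.11, -0.03], [0.0, 0.27, -0.96]]
(-0.126, 0, 0.087) [0.4412 0.1093 0.087 ] [314.4 237.3]
(-0.14, 0.023, 0.087) [0.4301 0.1338 0.087 ] [350.3 216.2]
(-0.14, -0.023, 0.087) [0.4246 0.0881 0.087 ] [278.4 216.2]
(-0.05, 0.06, 0.166) [0.5238 0.1597 0.166 ] [429.6 420.8]
(-0.05, -0.06, 0.166) [0.5095 0.0406 0.166 ] [197.4 420.7]
```

View pics/w1.png

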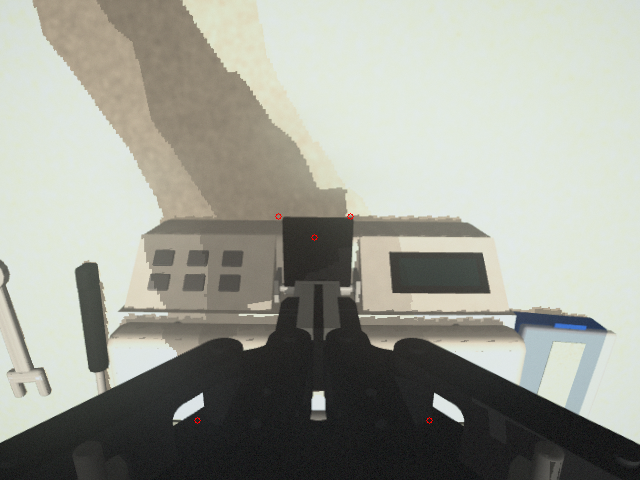

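The paddle's front corners are at (283,217) and (352,217), about 3 px right of the prediction. That moves the incubator about 2 mm in +y, and the tool is over the paddle.

{"api": "nudge_tcp", "payload": {
  "plan": [
    [[0, 0, 0, 0.2, 0, 0, 0], [0, 0, 0, 0.375, 0, 0, 0], [0, 0, 0, 0.475, 0, 0, 0], [0, 0, 0, 0.495, 0, 0, 0], [0, 0, 0, 0.495, 0, 0, 0]]
  ]
}}

```text
clock: 2.4
position: [0.44, 0.1121, 0.0928]
tool_rot: [3.141, 0.0, 3.022]
force: [1.0, 0.2, 0.8]
grip_width: -0.0
finger_force: 0.0
```

{"api": "nudge_tcp", "payload": {
  "plan": [
    [[0, 0, 0, 0.015, 0, 0, 0], [0, 0, 0, 0.03, 0, 0, 0], [0, 0, 0, 0.045, 0, 0, 0], [0, 0, 0, 0.06, 0, 0, 0], [0, 0, 0, 0.07, 0, 0, 0]]
  ]
}}

```text
clock: 3.02
position: [0.4393, 0.1117, 0.0781]
tool_rot: [-3.141, -0.0, 3.022]
force: [-4.4, 1.2, 7.0]
grip_width: 0.0002
finger_force: 3.7
```

Converted, 0.004 m / 0.2 = 0.02, 0.003 m / 0.2 = 0.015.

{"api": "nudge_tcp", "payload": {
  "plan": [
    [[0, 0, 0, 0.01, 0, 0, 0], [0, 0, 0, 0.015, 0, 0, 0], [0, 0, 0, 0.02, 0, 0, 0], [0, 0, 0, 0.02, 0, 0, 0]]
  ]
}}

```text
clock: 3.52
position: [0.4395, 0.1119, 0.076]
tool_rot: [3.141, 0.0, 3.022]
force: [-20.6, -0.9, 66.1]
grip_width: -0.0002
finger_force: 34.4
```

```bash
python3 - <<'E'
from h import *
cv2.imwrite("pics/s2.png",cv2.resize(bot.grab_frame("scene")[125:275,270:450],None,fx=4,fy=4,interpolation=cv2.INTER_CUBIC))
E
```

```text
(no output)
```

View pics/s2.png

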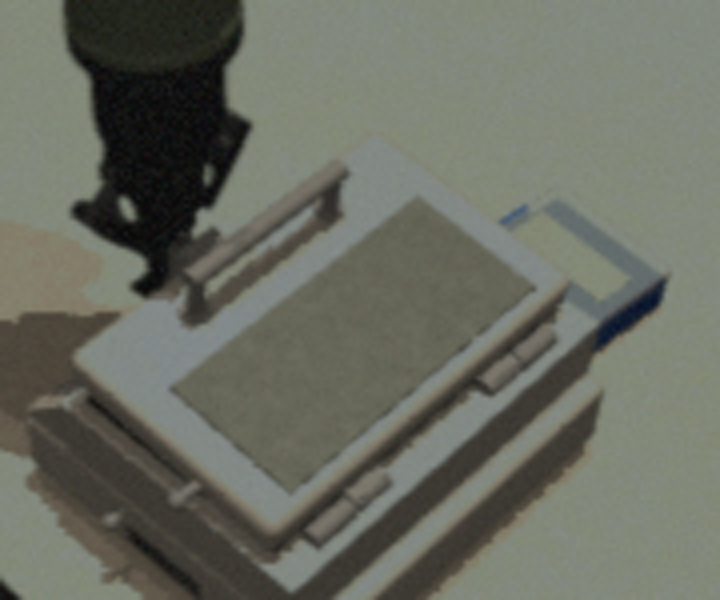

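The lid has popped: its front corner and the handle have risen about 4 px, and the paddle is on its stop at 66 N. Next I'll retract and turn the hand.

Converted, -0.18 m / 0.2 = -0.9, -0.15 m / 0.2 = -0.75, 0.15 rad / 3.1416 = 0.0477.

{"api": "nudge_tcp", "payload": {
  "plan": [
    [[0, 0, 0, -0.05, 0, 0, 0], [0, 0, 0, -0.25, 0, 0, 0], [0, 0, 0, -0.5, 0, 0, 0], [0, 0, 0, -0.75, 0, 0, 0], [0.06, 0, 0, -0.9, 0, 0, 0.0477]]
  ]
}}

```text
clock: 4.2
position: [0.4402, 0.1115, 0.2567]
tool_rot: [3.14, 0.002, 2.869]
force: [-0.0, 0.2, -0.4]
grip_width: 0.017
finger_force: 0.0
```

{"api": "nudge_tcp", "payload": {
  "plan": [
    [[0.06, 0, 0, 0, 0, 0, 0.0573], [0.06, 0, 0, 0, 0, 0, 0.1146], [0.06, 0, 0, 0, 0, 0, 0.1719], [0.06, 0, 0, 0, 0, 0, 0.2292], [0.06, 0, 0, 0, 0, 0, 0.2865]]
  ]
}}

```text
clock: 4.82
position: [0.4398, 0.1115, 0.2543]
tool_rot: [3.141, 0.0, 1.966]
force: [-0.5, 0.7, 0.1]
grip_width: 0.0598
finger_force: 0.0
```

{"api": "nudge_tcp", "payload": {
  "plan": [
    [[0.06, 0, 0, 0, 0, 0, 0.0573], [0.06, 0, 0, 0, 0, 0, 0.1146], [0.06, 0, 0, 0, 0, 0, 0.1655], [0.06, 0, 0, 0, 0, 0, 0.1655]]
  ]
}}

```text
clock: 5.32
position: [0.4397, 0.1116, 0.2543]
tool_rot: [3.141, 0.0, 1.453]
force: [-0.5, 0.2, 0.2]
grip_width: 0.0603
finger_force: 0.0
```

```bash
python3 to.py .5227 .1017 .21 1.451
```

```text
d [-0.      0.0836  0.0443] rv [0.0003 0.0002 0.0016] F [-0.5  0.2  0.2] q [-0.69  0.23  0.36  2.02 -0.1   0.91 -0.39] t 5.33
```

Move above the handle and check through the wrist and scene cameras numerically, with markers.

Converted, 0.083 m / 0.2 = 0.415, 0.05 m / 0.2 = 0.25.

{"api": "nudge_tcp", "payload": {
  "plan": [
    [[0.06, 0, 0.25, 0, 0, 0, 0], [0.06, 0, 0.415, 0.05, 0, 0, 0], [0.06, 0, 0.415, 0.15, 0, 0, 0], [0.06, 0, 0.415, 0.15, 0, 0, 0]]
  ]
}}

```text
clock: 5.82
position: [0.5214, 0.1014, 0.2231]
tool_rot: [-3.139, 0.001, 1.455]
force: [-0.7, 0.3, 0.9]
grip_width: 0.0601
finger_force: 0.0
```

Run:
```python
from h import *
p=[.566,.0965,-.12]; th=.1; ph=np.arctan2(58,135)
m=[]
for n in("wrist","scene"):
    C=cam(n); im=bot.grab_frame(n)
    for y in(.06,0,-.06):
        q=np.array([.085-.147*np.cos(th+ph),y,.108+.147*np.sin(th+ph)])
        w=q@R.from_euler("z",p[2]).as_matrix().T+[p[0],p[1],0]; u=proj(n,w,C)[0]; print(n,w.round(4),u.round(1))
        cv2.circle(im,tuple(int(round(v)) for v in u),2 if n=="scene" else 4,(0,0,255),1)
    if n=="scene": im=cv2.resize(im[100:250,280:440],None,fx=3,fy=3)
    else: im=cv2.resize(im,None,fx=.9375,fy=.9375)[:450]
    m.append(cv2.resize(im,(400,int(im.shape[0]*400/im.shape[1]))) if n=="wrist" else im[:,:400])
h=max(a.shape[0] for a in m); m=[cv2.copyMakeBorder(a,0,h-a.shape[0],0,0,cv2.BORDER_CONSTANT) for a in m]
cv2.imwrite("pics/g1.png",np.hstack(m))
```

```text
wrist [0.5299 0.1613 0.1792] [320.5 143.5]
wrist [0.5227 0.1017 0.1792] [319.8 266. ]
wrist [0.5155 0.0422 0.1792] [319.2 369.2]
scene [0.5299 0.1613 0.1792] [355.  165.5]
scene [0.5227 0.1017 0.1792] [336.7 179.4]
scene [0.5155 0.0422 0.1792] [317.3 194.1]
```

View pics/g1.png

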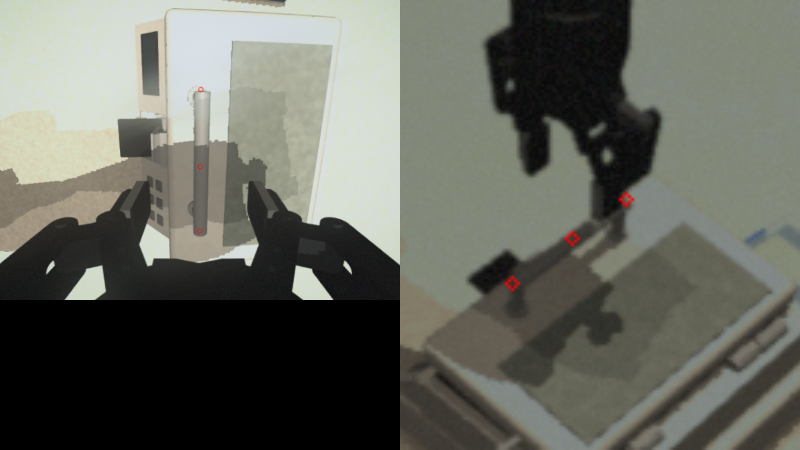

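The bar sits on the predicted markers, with its left end at (202,92) against a predicted (200,90). The fingers straddle it, so I'll descend and grip.

Converted, 0.062 m / 0.2 = 0.31, 0.002 m / 0.2 = 0.01.

{"api": "nudge_tcp", "payload": {
  "plan": [
    [[0.06, 0, 0.01, 0.15, 0, 0, 0], [0.06, 0, 0.01, 0.275, 0, 0, 0], [0.06, 0, 0.01, 0.31, 0, 0, 0], [0.06, 0, 0.01, 0.31, 0, 0, 0]]
  ]
}}

```text
clock: 6.42
position: [0.5242, 0.1016, 0.163]
tool_rot: [3.141, -0.0, 1.452]
force: [0.4, 0.2, 0.6]
grip_width: 0.0603
finger_force: 0.0
```

{"api": "nudge_tcp", "payload": {
  "plan": [
    [[0, 0, 0, 0, 0, 0, 0], [0, 0, 0, 0, 0, 0, 0], [0, 0, 0, 0, 0, 0, 0], [0, 0, 0, 0, 0, 0, 0], [0, 0, 0, 0, 0, 0, 0]]
  ],
  "clamp_n": 40
}}

```text
clock: 7.05
position: [0.5231, 0.1017, 0.1625]
tool_rot: [-3.14, -0.0, 1.452]
force: [-7.7, 1.4, 9.1]
grip_width: 0.0104
finger_force: 39.6
```

```bash
python3 to.py .5237 .1017 .161 1.451
```

```text
d [0.     0.0006 0.0015] rv [-0.0018 -0.0001  0.0009] F [-7.7  1.4  9.1] q [-0.55  0.49  0.33  1.92 -0.22  0.77 -0.21] t 7.05
```

Run:
```python
import numpy as np
ph=np.arctan2(58,135)
def pose(th):
    f=.47*(th-.1); a=th+ph
    g=np.array([-.147*np.cos(a),-.147*np.sin(a)])   # y,z(down)
    return g+.019*np.array([-np.sin(f),np.cos(f)]),f
for k in range(4):
    p0,f0=pose(.1+.064*5*k)
    M=np.array([[np.cos(f0),np.sin(f0)],[-np.sin(f0),np.cos(f0)]])
    for j in range(1,6):
        p,f=pose(.1+.064*(5*k+j)); d=M@(p-p0); print(k,d.round(4),round(f-f0,3))
```

```text
0 [ 0.0042 -0.0081] 0.03
0 [ 0.009  -0.0159] 0.06
0 [ 0.0142 -0.0233] 0.09
0 [ 0.0199 -0.0304] 0.12
0 [ 0.0261 -0.0371] 0.15
1 [ 0.0055 -0.0072] 0.03
1 [ 0.0115 -0.0139] 0.06
1 [ 0.0179 -0.0203] 0.09
1 [ 0.0247 -0.0262] 0.12
1 [ 0.0319 -0.0316] 0.15
2 [ 0.0067 -0.006 ] 0.03
2 [ 0.0137 -0.0116] 0.06
2 [ 0.0211 -0.0167] 0.09
2 [ 0.0287 -0.0213] 0.12
2 [ 0.0367 -0.0253] 0.15
3 [ 0.0076 -0.0047] 0.03
3 [ 0.0154 -0.0089] 0.06
3 [ 0.0235 -0.0126] 0.09
3 [ 0.0319 -0.0157] 0.12
3 [ 0.0404 -0.0183] 0.15
```

Converted, -0.0371 m / 0.2 = -0.1855, -0.0304 m / 0.2 = -0.152, 0.15 rad / 3.1416 = 0.0477.

{"api": "nudge_tcp", "payload": {
  "plan": [
    [[0, 0, 0.021, -0.0405, 0.0095, 0, 0], [0, 0, 0.045, -0.0795, 0.0191, 0, 0], [0, 0, 0.071, -0.1165, 0.0286, 0, 0], [0, 0, 0.0995, -0.152, 0.0382, 0, 0], [0, 0, 0.1305, -0.1855, 0.0477, 0, 0]]
  ],
  "clamp_n": 40
}}

```text
clock: 7.68
position: [0.5485, 0.0984, 0.1995]
tool_rot: [-2.987, 0.001, 1.452]
force: [-7.3, -0.7, -1.2]
grip_width: 0.0105
finger_force: 39.2
```

```bash
python3 to.py .5227 .1017 .16 1.451
```

```text
d [ 0.0002 -0.0196  0.043 ] rv [-0.1545  0.0006  0.0009] F [-7.3 -0.7 -1.2] q [-0.47  0.55  0.32  1.7  -0.24  1.07 -0.17] t 7.67
```

Forces are low and the tracking is good.

Converted, 0.0319 m / 0.2 = 0.1595, -0.0316 m / 0.2 = -0.158, 0.15 rad / 3.1416 = 0.0477.

{"api": "nudge_tcp", "payload": {
  "plan": [
    [[0, 0, 0.0275, -0.036, 0.0095, 0, 0], [0, 0, 0.0575, -0.0695, 0.0191, 0, 0], [0, 0, 0.0895, -0.1015, 0.0286, 0, 0], [0, 0, 0.1235, -0.131, 0.0382, 0, 0], [0, 0, 0.1595, -0.158, 0.0477, 0, 0]]
  ]
}}

```text
clock: 8.3
position: [0.5847, 0.0937, 0.2269]
tool_rot: [-2.837, 0.001, 1.452]
force: [-11.2, -1.6, 11.3]
grip_width: 0.0105
finger_force: 39.3
```

```bash
python3 to.py .5227 .1017 .16 1.451
```

```text
d [ 0.0006 -0.0396  0.0825] rv [-0.3042  0.0007  0.0006] F [-11.2  -1.6  11.3] q [-0.4   0.66  0.32  1.45 -0.27  1.36 -0.14] t 8.3
```

Converted, 0.0367 m / 0.2 = 0.1835, 0.0287 m / 0.2 = 0.1435, 0.15 rad / 3.1416 = 0.0477.

{"api": "nudge_tcp", "payload": {
  "plan": [
    [[0, 0, 0.0335, -0.03, 0.0095, 0, 0], [0, 0, 0.0685, -0.058, 0.0191, 0, 0], [0, 0, 0.1055, -0.0835, 0.0286, 0, 0], [0, 0, 0.1435, -0.1065, 0.0382, 0, 0], [0, 0, 0.1835, -0.1265, 0.0477, 0, 0]]
  ]
}}

```text
clock: 8.93
position: [0.628, 0.0882, 0.2407]
tool_rot: [-2.69, 0.001, 1.451]
force: [-5.9, -3.9, 16.2]
grip_width: 0.0102
finger_force: 40.7
```

```bash
python3 to.py .5227 .1017 .16 1.451
```

```text
d [ 0.0009 -0.0603  0.1189] rv [-4.515e-01  1.000e-03  1.000e-04] F [-5.9 -3.9 16.2] q [-0.32  0.82  0.31  1.16 -0.3   1.64 -0.13] t 8.93
```

q6 is nearing its range limit, so I'll hold the tilt constant for the last leg.

Run:
```python
import numpy as np
ph=np.arctan2(58,135); f=.451
M=np.array([[np.cos(f),np.sin(f)],[-np.sin(f),np.cos(f)]])
g=lambda a:np.array([-.147*np.cos(a+ph),-.147*np.sin(a+ph)])
for k in range(1,6): print((M@(g(1.06+.064*k)-g(1.06))).round(4))
```

```text
[ 0.0081 -0.0047]
[ 0.0166 -0.0089]
[ 0.0253 -0.0125]
[ 0.0341 -0.0156]
[ 0.0432 -0.0181]
```

Converted, 0.0432 m / 0.2 = 0.216, 0.0341 m / 0.2 = 0.1705.

{"api": "nudge_tcp", "payload": {
  "plan": [
    [[0, 0, 0.04, -0.0235, 0, 0, 0], [0, 0, 0.083, -0.0445, 0, 0, 0], [0, 0, 0.1265, -0.0625, 0, 0, 0], [0, 0, 0.1705, -0.078, 0, 0, 0], [0, 0, 0.216, -0.0905, 0, 0, 0]]
  ]
}}

```text
clock: 9.55
position: [0.6747, 0.0824, 0.2374]
tool_rot: [-2.692, 0.002, 1.451]
force: [0.1, -4.1, 13.3]
grip_width: 0.0103
finger_force: 41.6
```

{"api": "nudge_tcp", "payload": {
  "plan": [
    [[0, 0, 0, 0, 0, 0, 0], [0, 0, 0, 0, 0, 0, 0]]
  ]
}}

```text
clock: 9.8
position: [0.6748, 0.0824, 0.2376]
tool_rot: [-2.692, 0.001, 1.451]
force: [0.2, -5.5, 8.0]
grip_width: 0.0101
finger_force: 41.3
```

Run:
```python
from h import *
s=bot.observe(); g=s["position"]-.019*R.from_euler("xyz",s["tool_rot"]).as_matrix()[:,2]
u=R.from_euler("z",-.12).as_matrix()
h=np.array([.5665,.0965,0])+u@[.085,0,.108]; l=u.T@(g-h); print("grasp rel hinge",l.round(4),"r",np.hypot(l[0],l[2]),"theta",np.arctan2(l[2],-l[0])-np.arctan2(58,135),s["qpos"].round(2))
ph=np.arctan2(58,135); m=[]
C={n:cam(n) for n in("scene","top")}
for n,(x,y) in dict(scene=(290,60),top=(200,150)).items():
    im=bot.grab_frame(n)
    im=cv2.resize(im[y:y+180,x:x+130],None,fx=3,fy=3,interpolation=cv2.INTER_CUBIC)
    m.append(im)
    for th in(1.3,1.38,1.46):
        L=R.from_euler("y",th).as_matrix()
        P=[h+u@(L@np.array(q)) for q in((-.163,.125,.026),(-.163,-.125,.026),(-.135,.06,.058),(-.135,-.06,.058))]
        for w in proj(n,P,C[n]):
            cv2.circle(im,tuple(int(v) for v in (w-[x,y]+.5)*3),2,(0,0,255) if th==1.38 else (0,255,0),-1)
cv2.imwrite("pics/end.png",np.hstack(m))
```

```text
grasp rel hinge [ 0.0324 -0.001   0.1467] r 0.15021117920037363 theta 1.3826092401558983 [-0.28  0.92  0.31  0.97 -0.31  1.73 -0.13]
```

View pics/end.png

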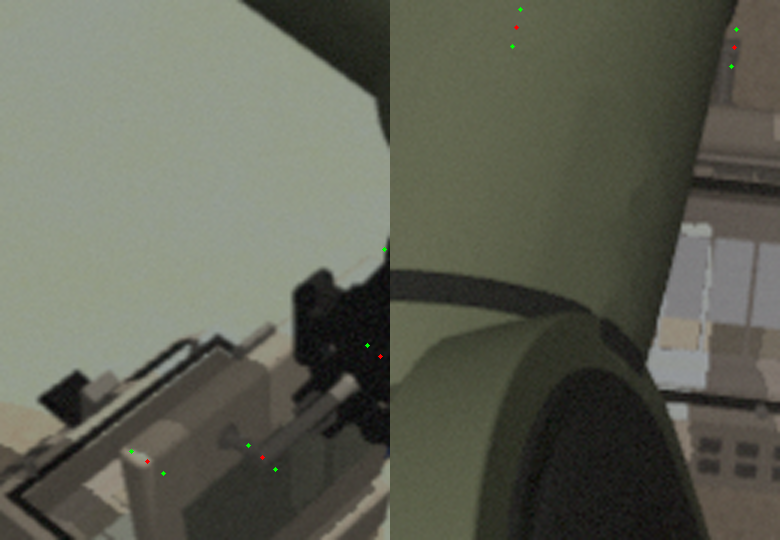

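Run:
```python
from h import *
im=bot.grab_frame("scene"); x,y=320,180
o=cv2.resize(im[y:y+60,x:x+80],None,fx=8,fy=8,interpolation=cv2.INTER_CUBIC); o=cv2.convertScaleAbs(o,alpha=1.6)
u=R.from_euler("z",-.12).as_matrix(); h=np.array([.5665,.0965,0])+u@[.085,0,.108]; C=cam("scene")
for th,c in((1.3,(0,255,0)),(1.38,(0,0,255)),(1.46,(255,0,0))):
    L=R.from_euler("y",th).as_matrix()
    P=[h+u@(L@np.array(q)) for q in((-.163,-.125,0),(-.163,-.125,.026),(-.135,-.06,.058))]
    for w in proj("scene",P,C): cv2.circle(o,tuple(int(v) for v in (w-[x,y]+.5)*8),4,c,1)
cv2.imwrite("pics/end2.png",o)
s=bot.observe(); print(s["clock"],s["force"],s["finger_force"],s["qd"].round(3))
```

```text
9.95 [-0.54693447 -5.23614308  8.18153309] 41.30687892436981 [ 0.001 -0.002 -0.001  0.001 -0.    -0.001  0.001]
```

View pics/end2.png

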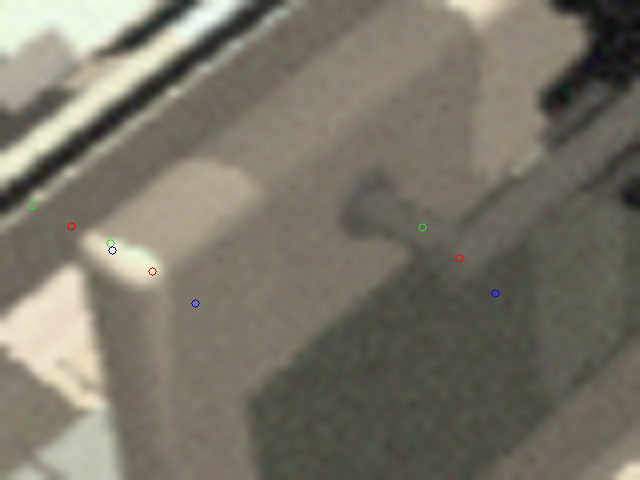

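The bar's near end is at about (460,262) and the lid's corner at about (160,275). Both sit on the 1.38 rad markers at (459,258) and (152,271), so the lid is at its balance point. It is still, held with a 41 N grip.

```bash
python3 -c "
from workcell import bot
print(bot.job_done())"
```

```text
the job is handed in; nothing more can be done
None
```

I pressed the latch onto its stop, swung the lid up gently by its handle and handed the job in with it held still at about 1.38 rad in a 41 N grip; the hand-in returned no verdict, and I did not check the latch's spring-back or the strut, spanner and slide box separately.

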